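Release a bread roll with the treadle and hold it up in tongs

ROBOT

A 6-joint arm with a two-finger parallel gripper is mounted at the origin on a cart in front of the work surface, level with it; the furniture and walls round the work are solid. World frame = base frame: x ahead of the robot, y to its left, z up, the work surface at z = 0. Lengths are in mm, angles in rad, forces in N, time in s.
With the tool pointing down it reaches from about 425 to 950 mm from the base axis. Payload 3.5 kg.
Tool frame: the origin (TCP) lies at the very end of the fingers, on their centre line; the grasp point (between the pads) lies 19 mm behind it; z points along the fingers, y is the direction in which the jaws open and shut (so a half turn about z gives the same grasp; the last joint's range is limited). The gripper opens to 85 mm and grips with 20 to 120 N. Pads are 22 mm wide; open, the fingers measure 114 mm over their backs; the gripper's body (76 mm by 85 mm) begins 54 mm behind the grasp point. The pads swing forward as they close: fully open they stand 13 mm farther back than shut.
Start: joints at [0.986, 0.286, 1.577, -0, 1.279, -0.15], TCP at [284.293, 612.196, 231.325] pointing down, gripper open.
Joint ranges: [-2.77, 2.77], [-0.9, 2.22], [0.21, 2.48], [-1.53, 4.67], [0.24, 2.81], [-2.84, 2.84]. Speed limits (rad/s): [2.79, 2.79, 3.14, 3.14, 3.14, 3.14].

INTERFACE

Orientations are given as a unit quaternion [w, x, y, z].
In Python, from cell import env, viewer gives the robot as it stands. The module is installed in compiled form; this text tells all that it offers.
- The arm moves only by the shell command python3 -m pendant 'ROWS' [OPENING] [FORCE]. ROWS is JSON, a list of rows, each a list of 2 entries, a list of its own where there are three numbers: the shift along the tool's x, y, z in mm, then the turn, a rotation vector about the tool's x, y, z in rad. In form: [[[tx, ty, tz], [wx, wy, wz]], ...]. A call has 1 to 5 rows; each row shifts and turns the commanded pose from where the row before left it, along the tool's axes as they then stand; what a row does not reach is not made up. A row lasts 1/12 s, in which the tool goes at most 41.7 mm and 7.16 degrees, less where a joint would pass 70% of its speed; a pose out of reach is approached as far as the arm can. A call is refused whole if a number of a shift passes 41.7 or a number of a turn 0.125, either way. A call with a gripper value outside its range is refused whole. OPENING is the gripper command: -1 is shut, 1 is fully open, values between are in proportion, set as the call begins (- or left out, the last holds). The fingers move at their own pace and stop on an object; FORCE is the grip in N (left out, the last holds). Time passes only in rows, so rows that do not move let the fingers close. It gives the time, the measured TCP pose, the force and the opening at its end, in the units of the state.
- env.sense(): the state, without advancing time (a new reading comes with each control period).
- viewer.read_camera(name): name is "scene" or "top"; returns the picture (480x640x3 uint8, red, green, blue); there is no depth.
- viewer.camera_info(name): a dict with "mtx" (3x3 intrinsics, pixels), "world_from_camera" (4x4, takes a point from camera to world coordinates). Camera axes: x right, y down, z forward; pixel columns grow to the right and rows downward; lengths in mm; the calibration is good to about 2 mm. A picture is of the moment at which its call begins. camera_info takes no time and is no camera call.
- env.close_job(): hands the job in, once; it reports no verdict.
The state is a dict: "time": time; "joint_pos": joint angles; "joint_vel": joint speeds; "joint_torque": joint torques, N m; "tool_pos": TCP position; "tcp_rot": TCP orientation; "contact_force": force on the tool from outside, world axes, zero at the start; "ft_torque": the same for the moment, N m; "finger_gap": finger opening in mm.
Only numpy, scipy, OpenCV 4.12 (cv2) and the standard library are available. Lean on these libraries where they do the work, as an engineer would, in place of code of your own. Each camera call takes 0.05 s, during which the arm holds its last target. There are 200 camera calls.

TASK

Press the roll chute's treadle all the way down and let it go again, so that the bread roll rolls to the pick-up end of the chute. Then take the kitchen tongs, close them on the roll and lift it in the tongs until it is at least 20 cm above the table. Do not touch the bread with the gripper, do not knock the other things about, and finish while still holding the roll up in the tongs.

Things in the scene. Friction and masses are not known exactly. Their poses are not given: they have to be found in the camera images.
- roll_chute: Steel roll chute fixed to the table, 154 x 222 mm, 140 mm high. Origin on the table under its rails; own x points away from the robot, z up. Two rails slope down 7 degrees towards own -y. Cheeks 107 mm high stand at x = +-55 mm from y = +10 to +132 mm; the roll waits between them at y = +17 mm behind a red gate blade at y = -2 mm that stands 6 mm above the rails.
- pickup (a point): Where the roll's centre comes to rest, 88 mm above the table, at chute x 0, y -50 mm; axes as the chute's. The roll gets here by itself about a second after the treadle is fully down. No cheeks here: the rails' tops lie 68 mm above the table; the low stop rod just beyond the roll rises 8 mm above the rails.
- treadle (a joint): Treadle hinge, rad: 0 up (spring rest), 0.15 down at its stop. Pressing sinks the gate blade below the rails. Hinge line along the chute's y at chute x +75 mm, 56 mm above the table. About 3 N at the tread starts it, 7 N holds it at the stop; let go, it springs back up and the blade rises again.
- treadle_tread (a point): Centre of the upper face of the tread, a dark steel plate 50 x 50 mm with rubber ribs on the robot's side of the chute (chute x -115 mm, y +35 mm), 61 mm above the table when up and about 29 mm lower at the stop. Moves with the treadle.
- bread_roll: Golden-brown finger roll, 92 mm long, 40 mm in diameter, 50 g, firm; lies with its length (own x) along the chute's x. Body origin on its underside: use point roll_center.
- roll_center (a point): Centre of the bread roll.
- tongs: Steel kitchen tongs with blue sleeves, 245 mm long, 30 mm high, 140 g, lying on edge so that the arms open and close sideways. This body carries the left (+y) arm. Own x points from pivot to tips; origin at the underside below the middle between the sleeves. Pivot 120 mm behind (-x), middle of the tip heads 98 mm ahead.
- tongs_grip (a point): Middle between the blue sleeves, 15 mm above the tongs' underside: grip here across the sleeves, fingers closing along the tongs' y. Sleeves 46 mm long, 30 mm high; 60 mm wide over their outsides when open, 41 mm when holding the roll. Axes as body tongs, fixed to the left arm (it turns up to 0.08 rad from the tongs' middle line on closing).
- tongs_head_left: Left tip head of the tongs, origin at the middle of its inner face (a steel plate 46 mm long, 30 mm high, 4 mm thick).
- tongs_head_right: Right tip head (on the hinged arm), origin as the left one. Heads are 74 mm apart when open. A spring holds the tongs open: 4 N on the sleeves starts to close them, 6 N closes them to 40 mm; about half of any further grip force presses on the roll, so hold it with 20 N or more. With the sleeves squeezed to 55 mm they can be carried, the heads 65 mm apart.
- food_tub: Bystander: round white lidded food tub, 129 mm wide, 56 mm high; leave it where it is.
- sauce_cup: Bystander: small steel sauce cup, 65 mm wide, 37 mm high; leave it where it is. Behind and beside it the tall fixed meat slicer fills the left of the table (from about y = 0.3 m on): keep the arm clear of it.
- spice_jar_1: Bystander: spice jar with red cap, 45 mm wide, 106 mm high; leave it where it is.
- spice_jar_2: Bystander: spice jar with pale cap, 47 mm wide, 98 mm high; leave it where it is.

How it is judged:
By the outcome, as a careful person would: the job done as asked, in the order asked, and still so for the second after the job is handed in, while the arm keeps its last pose, push and grip.
It also fails if it takes over 61 s, if anything falls off the work surface, if the arm or the gripper's body presses on something with over 40 N, if the wrist force passes 120 N, or if a joint passes its speed limit or range.

## Working session

There is one attempt and no reset: what is moved stays moved. The work goes in short steps, Python scripts to look and compute and a shell command to move; the robot and the scene stay as the last step left them, time stands still between calls to the robot, and variables do not carry over. Pictures are saved under pics/ and viewed, about 8 in all and at most 12, crops included, and the job is handed in when it is done.

```bash
mkdir -p pics; python3 - <<'E'
from cell import env, viewer
import cv2,numpy as np
for n in("scene","top"):
    im=viewer.read_camera(n); cv2.imwrite(f"pics/{n}0.png",im[:,:,::-1])
    i=viewer.camera_info(n); print(n,np.round(i["mtx"],1).tolist(),np.round(i["world_from_camera"],3).tolist())
s=env.sense(); print(s)
E
```

```text
scene [[564.2, 0.0, 321.7], [0.0, 564.2, 240.2], [0.0, 0.0, 1.0]] [[0.732, -0.368, 0.573, -351.526], [-0.681, -0.404, 0.611, -971.047], [0.007, -0.838, -0.546, 951.185], [0.0, 0.0, 0.0, 1.0]]
top [[463.2, 0.0, 328.2], [0.0, 463.2, 236.5], [0.0, 0.0, 1.0]] [[-0.017, -0.994, 0.107, 416.784], [-1.0, 0.016, -0.008, 5.369], [0.006, -0.107, -0.994, 1351.865], [0.0, 0.0, 0.0, 1.0]]
{'time': 0.1, 'joint_pos': array([ 9.86038609e-01,  2.87146790e-01,  1.57805471e+00,  5.25693725e-06,
        1.27860718e+00, -1.49992130e-01]), 'joint_vel': array([-0.00017283, -0.00272059, -0.00526044,  0.00081348, -0.00065765,
       -0.00176924]), 'joint_torque': array([ 1.24463491e-03, -4.07295728e+01, -2.93699723e+01, -9.76084152e-05,
        3.45745582e-03,  1.03703201e-06]), 'tool_pos': array([283.9375732 , 611.70838661, 230.02596446]), 'tcp_rot': array([-4.00310434e-04,  2.15675363e-01,  9.76464495e-01, -1.03317707e-03]), 'contact_force': array([0.16634308, 0.29055409, 0.43149858]), 'ft_torque': array([ 0.00166566, -0.01999492,  0.04001943]), 'finger_gap': 85.50590583592474}
```

View pics/scene0.png

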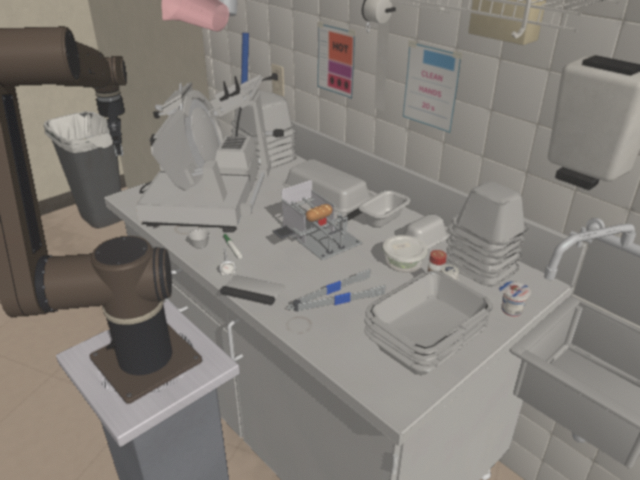

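View pics/top0.png

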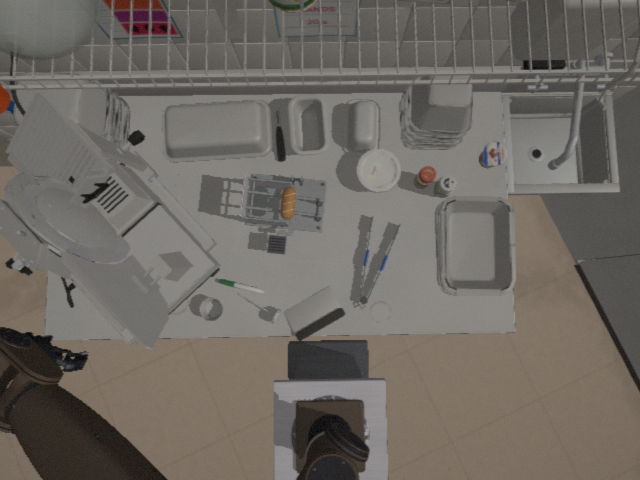

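Scene: the chute is near top pixel (285,204) with the roll at (288,203) and the tread at (277,243). The tongs' sleeves are at (366,257) and (382,262), and the pivot at (362,300). Next I'll measure with masks.

```bash
cat > h.py <<'E'
from cell import env, viewer
import cv2,numpy as np
from scipy.spatial.transform import Rotation as R
def ray(n,uv):
    i=viewer.camera_info(n);T=np.array(i["world_from_camera"]);K=np.array(i["mtx"])
    return T[:3,3],T[:3,:3]@np.linalg.solve(K,[uv[0],uv[1],1.])
def plane(n,uv,z):
    o,d=ray(n,uv); return o+d*(z-o[2])/d[2]
def two(a,b):
    (o,d),(p,e)=ray("scene",a),ray("top",b)
    st=np.linalg.lstsq(np.c_[d,-e],p-o,rcond=None)[0]
    x,y=o+d*st[0],p+e*st[1]; return (x+y)/2,np.linalg.norm(x-y)
def proj(n,X):
    i=viewer.camera_info(n);T=np.linalg.inv(i["world_from_camera"]);p=np.array(i["mtx"])@(T[:3,:3]@X+T[:3,3]);return p[:2]/p[2]
def blobs(im,lo,hi,box,amin=8):
    m=cv2.inRange(cv2.cvtColor(im,cv2.COLOR_RGB2HSV),lo,hi);k=np.zeros_like(m);x0,y0,x1,y1=box;k[y0:y1,x0:x1]=m[y0:y1,x0:x1]
    n,l,s,c=cv2.connectedComponentsWithStats(k)
    return [(s[j,:5].tolist(),c[j].round(1).tolist()) for j in range(1,n) if s[j,4]>=amin]
E
python3 - <<'E'
from h import *
for n in("scene","top"):
    im=cv2.imread(f"pics/{n}0.png")[:,:,::-1].copy()
    bt=(280,260,400,320) if n=="scene" else (340,210,410,310)
    br=(270,180,370,260) if n=="scene" else (230,160,340,260)
    b=blobs(im,(105,90,60),(130,255,255),bt); r=blobs(im,(8,90,90),(25,255,255),br)
    print(n,"blue",b,"roll",r)
    for s,c in b: print(plane(n,c,15).round(1))
    for s,c in r: print(plane(n,c,95).round(1))
a=cv2.imread("pics/top0.png")[150:320,220:420];cv2.imwrite("pics/c1.png",cv2.resize(a,(800,680))[:600]) 
a=cv2.imread("pics/top0.png")[160:310,225:425];cv2.imwrite("pics/c1.png",cv2.resize(a,(800,600),interpolation=cv2.INTER_CUBIC))
E
```

```text
scene blue [([327, 281, 14, 13, 114], [333.3, 287.0]), ([335, 293, 15, 11, 128], [342.1, 298.1])] roll [([307, 205, 25, 16, 281], [318.8, 212.3])]
[ 496.7 -114.3   15. ]
[ 480.9 -164.    15. ]
[645.  104.7  95. ]
top blue [([364, 250, 5, 15, 33], [366.0, 257.0]), ([381, 256, 6, 14, 32], [383.6, 262.5])] roll [([281, 187, 15, 32, 359], [288.3, 203.0])]
[ 498.8 -113.3   15. ]
[ 482.  -163.7   15. ]
[645.9 103.8  95. ]
```

View pics/c1.png

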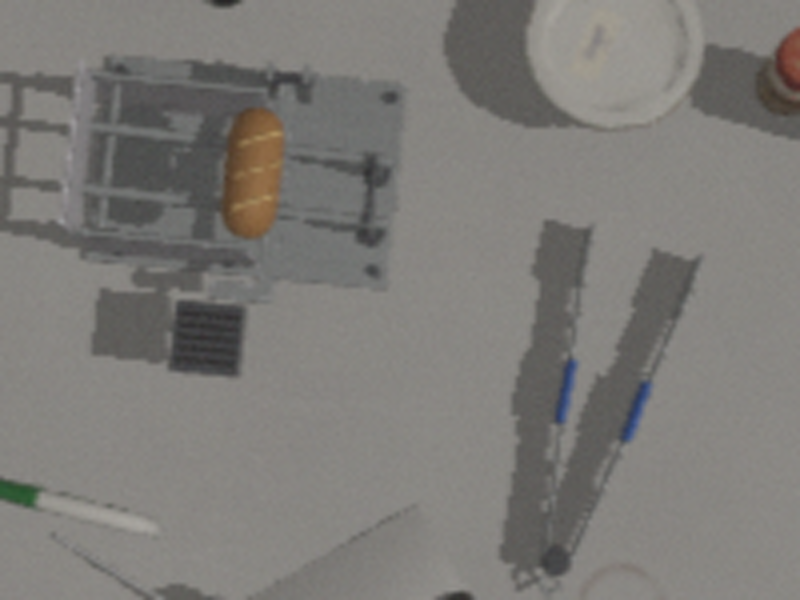

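The crop shows roll, tread, sleeves, heads and pivot clearly. Next I'll work out the poses and the slicer extents.

```bash
python3 - <<'E'
from h import *
P=lambda u,v,z:plane("top",(225+u/4,160+v/4),z).round(1)
im=cv2.imread("pics/top0.png")[:,:,::-1].copy()
m=cv2.inRange(cv2.cvtColor(im,cv2.COLOR_RGB2HSV),(8,90,90),(25,255,255));k=m*0;k[160:260,230:340]=m[160:260,230:340]
vx,vy,_,_=cv2.fitLine(np.argwhere(k)[:,::-1].astype(np.float32),cv2.DIST_L2,0,.01,.01).ravel()
c=np.array([288.3,203.]);d=plane("top",c-np.array([vx,vy])*20,96)-plane("top",c+np.array([vx,vy])*20,96)
print("roll yaw",np.arctan2(d[1],d[0]), "base plate right edge",P(405,82,3),P(386,288,3),"cheek edges bottom-left",P(80,258,3))
print("tread",P(208,338,61),[P(*p,61) for p in((178,300),(245,306),(238,375),(169,370))])
print("pivot",P(555,560,25),"sleeve tops",P(568,390,25),P(636,411,25),"tips",P(590,228,28),P(700,256,28))
print("roll",two((318.8,212.3),(288.3,203)))
print("sl",two((333.3,287),(366,257)),two((342.1,298.1),(383.6,262.5)))
print("slicer corner",[plane("top",p,z).round() for p in((150,345),(217,268)) for z in(0,40,100)])
s=env.sense();X=s["tool_pos"];print("TCP proj",proj("top",X),proj("scene",X))
# slicer height: tall arm in scene (272,76) ~ top (135,138)
print(two((272,76),(137,138)), two((178,95),(30,175)))
E
```

```text
roll yaw 3.022389371314019 base plate right edge [728.6  -2.1   3. ] [575.   14.3   3. ] cheek edges bottom-left [600.7 238.4   3. ]
tread [535.  138.9  61. ] [array([562. , 159.7,  61. ]), array([557.1, 112.9,  61. ]), array([508.7, 118.1,  61. ]), array([513. , 166.2,  61. ])]
pivot [ 376.  -102.9   25. ] sleeve tops [ 496.7 -115.2   25. ] [ 480.8 -163.6   25. ] tips [ 613.3 -133.8   28. ] [ 591.7 -212.7   28. ]
roll (array([645.35800294, 104.16101115,  95.17590912]), np.float64(1.3256749343682064))
sl (array([ 498.48733494, -113.09123439,   13.43739305]), np.float64(0.9729073980719177)) (array([ 481.80127318, -163.55890535,   14.30889651]), np.float64(0.7203680729470577))
slicer corner [array([258., 509.,   0.]), array([263., 494.,  40.]), array([270., 472., 100.]), array([475., 320.,   0.]), array([473., 311.,  40.]), array([470., 297., 100.])]
TCP proj [ 70.24598501 346.92734402] [119.72711902 152.25118857]
(array([720.46751574, 391.03657617, 426.10662998]), np.float64(12.902252278498311)) (array([632.40853647, 717.2908299 , 301.23446488]), np.float64(122.08144930182874))
```

```bash
python3 -m pendant '[[[0,0,-40],[0,0,-0.109]],[[0,0,-40],[0,0,-0.109]],[[0,0,-40],[0,0,-0.108]],[[0,0,-40],[0,0,0]],[[0,0,-40],[0,0,0]]]' -1 30; python3 -m pendant '[[[-18,-33,0],[0,0,0]],[[-18,-33,0],[0,0,0]],[[-18,-33,0],[0,0,0]],[[-18,-33,0],[0,0,0]],[[-18,-33,0],[0,0,0]]]'
```

```text
time: 0.52
tool_pos: [284.0, 611.8, 432.5]
tcp_rot: [-0.0, 0.054, 0.999, -0.001]
contact_force: [0.9, 0.5, 0.1]
finger_gap: 25.6
time: 0.93
tool_pos: [355.9, 436.8, 430.6]
tcp_rot: [-0.0, 0.054, 0.999, -0.0]
contact_force: [0.0, 0.5, 0.4]
finger_gap: 0.0
```

```bash
python3 -m pendant '[[[-18,-31,0],[0,0,0]],[[-18,-31,0],[0,0,0]],[[-18,-31,0],[0,0,0]],[[-18,-31,0],[0,0,0]],[[-18,-31,0],[0,0,0]]]'; python3 -m pendant '[[[-23,-25,20],[0,0,0]],[[-23,-25,20],[0,0,0]],[[-23,-25,20],[0,0,0]],[[-23,-25,20],[0,0,0]],[[-24,-24,20],[0,0,0]]]';python3 -m pendant '[[[0,0,40],[0,0,0]],[[0,0,40],[0,0,0]],[[0,0,40],[0,0,0]],[[0,0,40],[0,0,0]],[[0,0,40],[0,0,0]]]'
```

```text
time: 1.35
tool_pos: [428.6, 272.9, 430.8]
tcp_rot: [-0.0, 0.054, 0.999, -0.0]
contact_force: [0.9, 0.6, 0.3]
finger_gap: -0.4
time: 1.77
tool_pos: [530.6, 137.0, 330.0]
tcp_rot: [-0.0, 0.055, 0.999, 0.0]
contact_force: [0.4, 0.7, 0.5]
finger_gap: -0.3
time: 2.18
tool_pos: [529.7, 138.5, 129.2]
tcp_rot: [-0.0, 0.055, 0.999, -0.0]
contact_force: [1.2, -0.5, -1.0]
finger_gap: 0.1
```

```bash
python3 -m pendant '[[[0,0,25],[0,0,0]],[[0,0,25],[0,0,0]],[[0,0,10],[0,0,0]],[[0,0,8],[0,0,0]],[[0,0,8],[0,0,0]]]'; python3 -m pendant '[[[0,0,5],[0,0,0]],[[0,0,5],[0,0,0]],[[0,0,4],[0,0,0]],[[0,0,4],[0,0,0]],[[0,0,0],[0,0,0]]]'
```

```text
time: 2.6
tool_pos: [530.5, 138.7, 55.6]
tcp_rot: [-0.0, 0.054, 0.999, -0.0]
contact_force: [-3.0, -0.7, 3.6]
finger_gap: -0.3
time: 3.02
tool_pos: [531.4, 138.6, 38.1]
tcp_rot: [0.001, 0.054, 0.999, 0.0]
contact_force: [-2.0, -1.4, 5.2]
finger_gap: 0.1
```

```bash
python3 -m pendant '[[[0,0,3],[0,0,0]],[[0,0,2],[0,0,0]],[[0,0,1],[0,0,0]],[[0,0,1],[0,0,0]],[[0,0,0],[0,0,0]]]';  python3 -m pendant '[[[0,0,1],[0,0,0]],[[0,0,1],[0,0,0]],[[0,0,0],[0,0,0]]]'
```

```text
time: 3.43
tool_pos: [532.1, 138.6, 32.1]
tcp_rot: [0.002, 0.054, 0.999, 0.0]
contact_force: [-3.2, -1.0, 7.2]
finger_gap: -0.1
time: 3.68
tool_pos: [532.2, 138.6, 31.4]
tcp_rot: [0.002, 0.054, 0.999, -0.0]
contact_force: [-5.1, -1.8, 13.1]
finger_gap: 0.1
```

```bash
python3 -m pendant '[[[0,0,0],[0,0,0]],[[0,0,0],[0,0,0]],[[0,0,0],[0,0,0]],[[0,0,0],[0,0,0]],[[0,0,0],[0,0,0]]]'; python3 -m pendant '[[[0,0,0],[0,0,0]],[[0,0,0],[0,0,0]],[[0,0,0],[0,0,0]],[[0,0,0],[0,0,0]],[[0,0,0],[0,0,0]]]'; python3 - <<'E'
from h import *
im=viewer.read_camera("top"); cv2.imwrite("pics/t1.png",im[:,:,::-1])
r=blobs(im,(8,90,90),(25,255,255),(230,160,340,260));print(r,plane("top",r[0][1],89),proj("top",np.array([638.2,37.6,88])))
E
```

```text
time: 4.1
tool_pos: [532.2, 138.6, 31.4]
tcp_rot: [0.002, 0.054, 0.999, -0.0]
contact_force: [-6.0, -2.1, 13.1]
finger_gap: 0.0
time: 4.52
tool_pos: [532.2, 138.6, 31.4]
tcp_rot: [0.002, 0.054, 0.999, -0.0]
contact_force: [-5.8, -1.5, 13.8]
finger_gap: -0.3
[([305, 190, 15, 32, 373], [312.2, 205.9])] [637.85640072  38.33126572  89.        ] [312.47328578 205.83557135]
```

```bash
python3 -m pendant '[[[0,0,-8],[0,0,0]],[[0,0,-10],[0,0,0]],[[0,0,-12],[0,0,0]],[[0,0,-30],[0,0,0]],[[0,0,-40],[0,0,0]]]'; python3 -m pendant '[[[0,0,-40],[0,0,0]],[[0,0,-40],[0,0,0]],[[1.5,-35,-20],[0,0,0]],[[1.5,-35,0],[0,0,0]],[[1.5,-35,0],[0,0,0]]]' 1;  python3 -m pendant '[[[1.5,-35,0],[0,0,0]],[[1.5,-35,0],[0,0,0]],[[1.5,-35,0],[0,0,0]],[[1.5,-35,0],[0,0,0]],[[1,-35,0],[0,0,0.098]]]';  python3 -m pendant '[[[0,0,0],[0,0,0.098]],[[0,0,20],[0,0,0]],[[0,0,20],[0,0,0]],[[0,0,0],[0,0,0]]]'
python3 - <<'E'
from h import *
im=viewer.read_camera("top"); cv2.imwrite("pics/t2.png",im[:,:,::-1])
r=blobs(im,(8,90,90),(25,255,255),(230,160,340,260));print(r,plane("top",r[0][1],89))
a=im[160:310,225:425];cv2.imwrite("pics/c2.png",cv2.resize(a,(800,600),interpolation=cv2.INTER_CUBIC)[:,:,::-1])
E
```

```text
time: 4.98
tool_pos: [528.3, 138.5, 126.5]
tcp_rot: [-0.003, 0.054, 0.999, -0.0]
contact_force: [0.6, 0.7, -0.5]
finger_gap: 0.2
time: 5.4
tool_pos: [516.0, 34.0, 231.9]
tcp_rot: [0.004, 0.053, 0.999, -0.0]
contact_force: [0.2, -1.1, -0.1]
finger_gap: 60.4
time: 5.82
tool_pos: [488.4, -140.2, 229.0]
tcp_rot: [0.001, 0.104, 0.995, -0.0]
contact_force: [0.8, 0.6, -0.2]
finger_gap: 85.4
time: 6.15
tool_pos: [486.5, -137.9, 184.7]
tcp_rot: [-0.003, 0.152, 0.988, 0.001]
contact_force: [-0.1, 0.8, 0.1]
finger_gap: 85.5
[([305, 190, 15, 32, 373], [312.2, 205.8])] [638.13609385  38.32763321  89.        ]
```

View pics/c2.png

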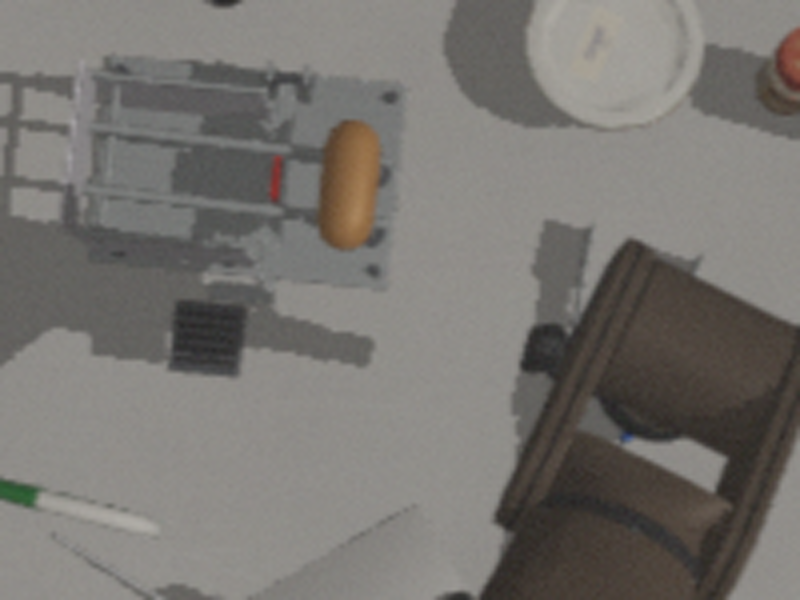

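The roll is at the pick-up end, the red gate blade is up at crop (277,178), and the tread is back up. Now I'll descend on the tongs.

```bash
python3 -m pendant '[[[-3.4,0.4,40],[0,0,0]],[[0,0,40],[0,0,0]],[[0,0,40],[0,0,0]],[[0,0,25],[0,0,0]],[[0,0,15],[0,0,0]]]'; python3 -m pendant '[[[0,0,10],[0,0,0]],[[0,0,8],[0,0,0]],[[0,0,3],[0,0,0]],[[0,0,0],[0,0,0]]]'
python3 - <<'E'
from h import *
im=viewer.read_camera("scene"); cv2.imwrite("pics/s3.png",im[:,:,::-1])
a=im[220:340,250:410];cv2.imwrite("pics/c3.png",cv2.resize(a,(800,600),interpolation=cv2.INTER_CUBIC)[:,:,::-1])
E
```

```text
time: 6.62
tool_pos: [490.9, -138.2, 26.1]
tcp_rot: [-0.001, 0.152, 0.988, 0.0]
contact_force: [-0.0, -0.0, 0.6]
finger_gap: 85.5
time: 6.95
tool_pos: [492.7, -139.3, 8.0]
tcp_rot: [0.001, 0.152, 0.988, -0.0]
contact_force: [0.3, 0.5, 0.0]
finger_gap: 85.6
```

View pics/c3.png

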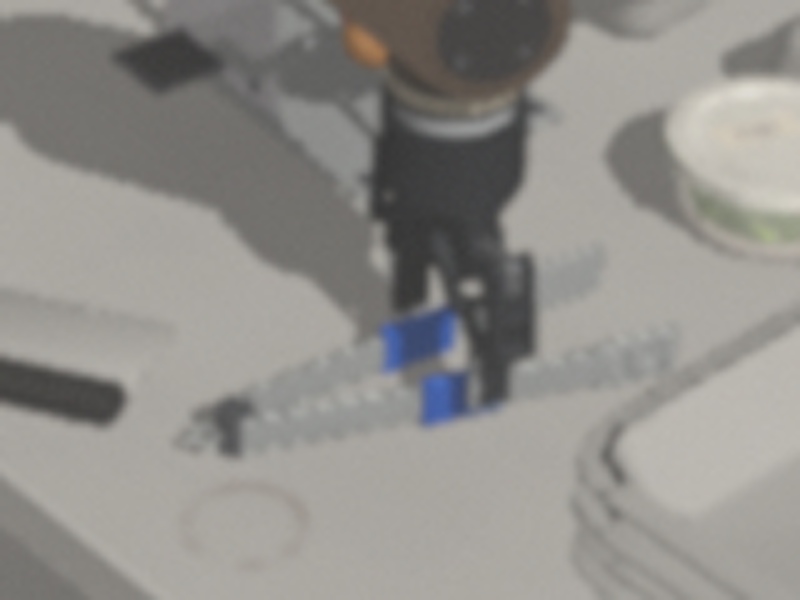

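The fingers straddle both blue sleeves. I'll lower slightly and squeeze to about 53 mm for carrying.

```bash
python3 -m pendant '[[[2,0,4],[0,0,0]],[[0,0,0],[0,0,0]]]'; python3 -m pendant '[[[0,0,0],[0,0,0]],[[0,0,0],[0,0,0]],[[0,0,0],[0,0,0]],[[0,0,0],[0,0,0]],[[0,0,0],[0,0,0]]]' 0.24 40;  python3 -m pendant '[[[0,0,-3],[0,0,0]],[[0,0,-6],[0,0,0]],[[0,0,-8],[0,0,0]],[[0,0,-8],[0,0,0]],[[0,0,-5],[0,0,0]]]'
python3 - <<'E'
from h import *
im=viewer.read_camera("scene"); cv2.imwrite("pics/s4.png",im[:,:,::-1])
a=im[220:340,250:410];cv2.imwrite("pics/c4.png",cv2.resize(a,(800,600),interpolation=cv2.INTER_CUBIC)[:,:,::-1])
E
```

```text
time: 7.17
tool_pos: [490.1, -138.5, 3.8]
tcp_rot: [0.0, 0.152, 0.988, -0.0]
contact_force: [-1.0, 0.3, -0.5]
finger_gap: 85.1
time: 7.58
tool_pos: [491.0, -139.0, 4.6]
tcp_rot: [0.001, 0.152, 0.988, -0.0]
contact_force: [-1.2, 1.4, 5.7]
finger_gap: 53.0
time: 8.0
tool_pos: [490.4, -138.6, 34.6]
tcp_rot: [0.001, 0.152, 0.988, -0.0]
contact_force: [1.2, 0.7, -1.0]
finger_gap: 53.1
```

View pics/c4.png

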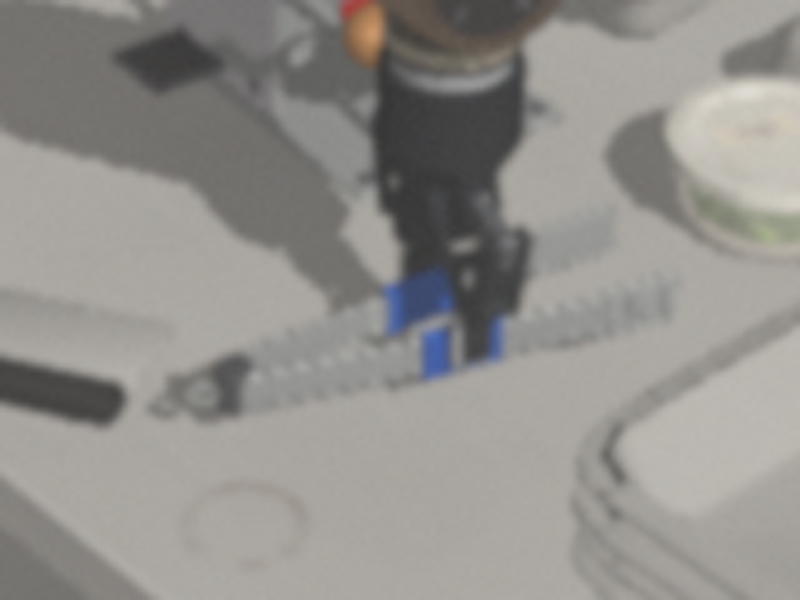

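Tongs lifted level (sleeves at crop (420,300) and (460,345), well held). Now carry to the staging point in front of the roll.

```bash
python3 -m pendant '[[[0,0,-10],[0,0,0]],[[0,0,-25],[0,0,-0.05]],[[0,0,-30],[0,0,-0.05]],[[0,0,-30],[0,0,-0.05]],[[0,0,-20],[0,0,-0.046]]]'; python3 -m pendant '[[[2,8,0],[0,0,0]],[[5,18,0],[0,0,0]],[[7,26,0],[0,0,0]],[[7,26,0],[0,0,0]],[[7,26,0],[0,0,0]]]';python3 -m pendant '[[[7,26,0],[0,0,0]],[[7,26,0],[0,0,0]],[[5,20,0],[0,0,0]],[[3,10,0],[0,0,0]],[[1,6,0],[0,0,0]]]';python3 -m pendant '[[[0,0,10],[0,0,0]],[[0,0,20],[0,0,0]],[[0,0,20],[0,0,0]],[[0,0,9],[0,0,0]],[[0,0,0],[0,0,0]]]'
python3 - <<'E'
from h import *
for n,b in(("top",(250,150,400,350)),("scene",(230,160,390,280))):
    im=viewer.read_camera(n); cv2.imwrite(f"pics/{n}5.png",im[:,:,::-1])
    a=im[b[1]:b[3],b[0]:b[2]];f=4 if n=="top" else 5
    if n=="top": a=im[170:270,250:390]
    cv2.imwrite(f"pics/c5{n}.png",cv2.resize(a,None,fx=5,fy=5,interpolation=cv2.INTER_CUBIC)[:,:,::-1])
E
```

```text
time: 8.47
tool_pos: [490.8, -138.9, 151.8]
tcp_rot: [0.002, 0.053, 0.999, -0.001]
contact_force: [0.5, -0.0, -2.5]
finger_gap: 53.3
time: 8.88
tool_pos: [472.0, -30.5, 147.1]
tcp_rot: [-0.001, 0.055, 0.998, 0.0]
contact_force: [-0.4, 0.0, -1.7]
finger_gap: 53.0
time: 9.3
tool_pos: [458.8, 59.4, 147.3]
tcp_rot: [-0.001, 0.054, 0.999, 0.0]
contact_force: [-0.6, -0.3, -1.9]
finger_gap: 52.9
time: 9.72
tool_pos: [457.8, 57.3, 86.1]
tcp_rot: [-0.003, 0.055, 0.998, -0.0]
contact_force: [-1.3, -0.8, -1.4]
finger_gap: 53.3
```

View pics/c5top.png

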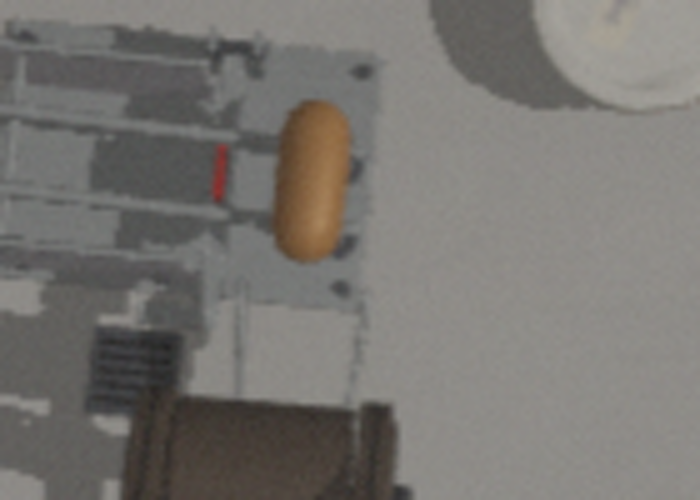

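View pics/c5scene.png

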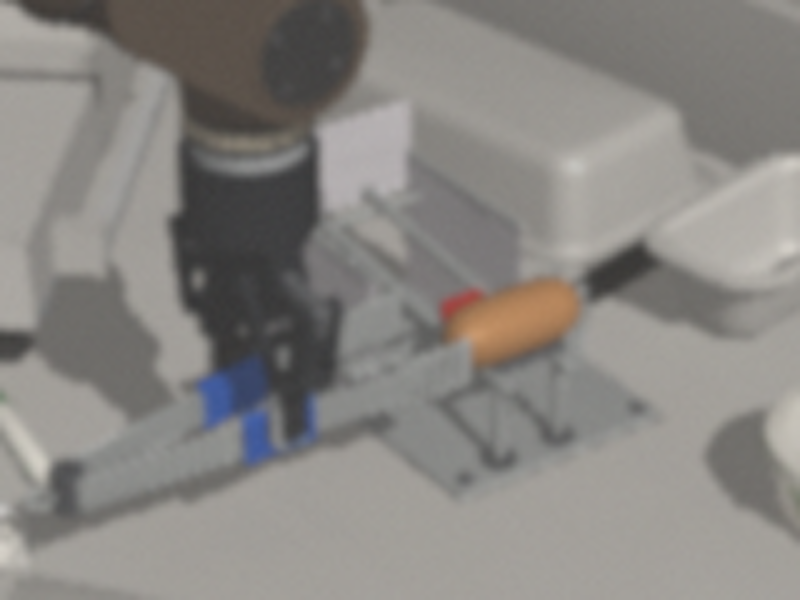

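The top view shows both heads (crop x 240 and 358) straddling the roll's line. The scene view shows the right head's end at crop (472,340–385). Checking its height next.

```bash
python3 - <<'E'
from h import *
for dx in(117,121):
  for z in(75,81,87,105,111,117):
    X=np.array([457.8,57.3])+dx*np.array([.994,-.108])-33*np.array([.108,.994])
    print(dx,z,((proj("scene",np.r_[X,z])-[230,160])*5).round(), (((proj("top",np.r_[X,z])-[250,170])*5).round()))
X=np.array([457.8,57.3])-133*np.array([.994,-.108]);print([((proj("scene",np.r_[X,z])-[230,160])*5).round() for z in(81,111)])
E
```

```text
117 75 [458. 397.] [361. 303.]
117 81 [458. 388.] [361. 301.]
117 87 [458. 379.] [361. 300.]
117 105 [459. 353.] [361. 296.]
117 111 [459. 343.] [361. 295.]
117 117 [459. 334.] [360. 293.]
121 75 [464. 395.] [362. 296.]
121 81 [464. 386.] [362. 294.]
121 87 [464. 377.] [361. 293.]
121 105 [464. 350.] [361. 289.]
121 111 [464. 341.] [361. 288.]
121 117 [464. 332.] [361. 286.]
[array([ 45., 511.]), array([ 40., 465.])]
```

Height matches 81–111 mm. Advancing around the roll.

```bash
python3 -m pendant '[[[-5,1,0],[0,0,0]],[[-10,0,0],[0,0,0]],[[-13,0,0],[0,0,0]],[[-13,0,0],[0,0,0]],[[-13,0,0],[0,0,0]]]'; python3 -m pendant '[[[-12,0,0],[0,0,0]],[[-10,0,0],[0,0,0]],[[-5,0,0],[0,0,0]],[[-2,0,0],[0,0,0]],[[0,0,0],[0,0,0]]]'
python3 - <<'E'
from h import *
im=viewer.read_camera("top");r=blobs(im,(8,90,90),(25,255,255),(230,160,340,260));print(r)
for n,(x,y) in(("top",(250,170)),("scene",(230,160))):
    im=viewer.read_camera(n)
    cv2.imwrite(f"pics/c6{n}.png",cv2.resize(im[y:y+80,x+20:x+130],None,fx=5,fy=5,interpolation=cv2.INTER_CUBIC)[:,:,::-1])
a=[cv2.imread(f"pics/c6{n}.png") for n in("top","scene")];a=np.vstack(a);cv2.imwrite("pics/c6.png",cv2.resize(a,None,fx=.75,fy=.75))
E
```

```text
time: 10.23
tool_pos: [516.3, 52.8, 90.7]
tcp_rot: [0.002, 0.054, 0.999, -0.0]
contact_force: [-0.6, 0.3, -1.7]
finger_gap: 53.1
time: 10.65
tool_pos: [543.2, 49.8, 89.5]
tcp_rot: [0.0, 0.054, 0.999, -0.0]
contact_force: [-0.7, -0.4, -2.5]
finger_gap: 52.9
[([305, 190, 14, 23, 250], [312.5, 201.7])]
```

View pics/c6.png

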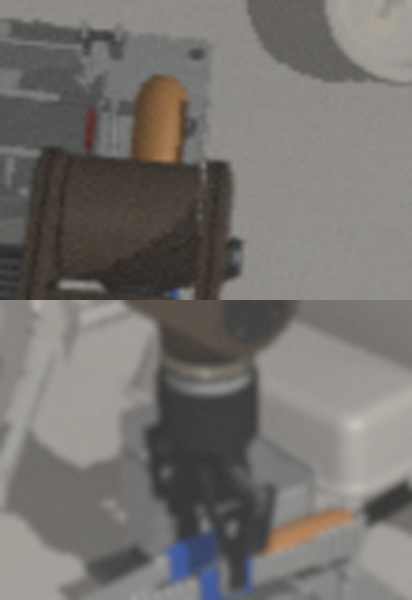

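The roll hasn't moved and the heads are on both sides of it. Lower 4 mm and close.

```bash
python3 -m pendant '[[[0,0,2],[0,0,0]],[[0,0,2],[0,0,0]],[[0,0,0],[0,0,0]]]'; python3 -m pendant '[[[0,0,0],[0,0,0]],[[0,0,0],[0,0,0]],[[0,0,0],[0,0,0]],[[0,0,0],[0,0,0]],[[0,0,0],[0,0,0]]]' -1 40; python3 -m pendant '[[[0,0,0],[0,0,0]],[[0,0,0],[0,0,0]],[[0,0,0],[0,0,0]],[[0,0,0],[0,0,0]]]'
```

```text
time: 11.05
tool_pos: [542.0, 50.0, 84.7]
tcp_rot: [-0.001, 0.054, 0.999, 0.0]
contact_force: [-0.1, -1.2, -1.5]
finger_gap: 53.0
time: 11.47
tool_pos: [542.7, 50.3, 85.4]
tcp_rot: [-0.0, 0.054, 0.999, 0.0]
contact_force: [-0.3, 2.3, -0.1]
finger_gap: 39.3
time: 11.8
tool_pos: [542.6, 50.2, 85.3]
tcp_rot: [-0.0, 0.054, 0.999, 0.0]
contact_force: [-0.9, 3.5, 0.1]
finger_gap: 39.4
```

```bash
python3 -m pendant '[[[0,0,-2],[0,0,0]],[[0,0,-4],[0,0,0]],[[0,0,-6],[0,0,0]],[[0,0,-8],[0,0,0]],[[0,0,-10],[0,0,0]]]'; python3 -m pendant '[[[0,0,-12],[0,0,0]],[[0,0,-14],[0,0,0]],[[0,0,-14],[0,0,0]],[[0,0,-14],[0,0,0]],[[0,0,-14],[0,0,0]]]'; python3 -m pendant '[[[0,0,-14],[0,0,0]],[[0,0,-14],[0,0,0]],[[0,0,-14],[0,0,0]],[[0,0,-14],[0,0,0]],[[0,0,-12],[0,0,0]]]'; python3 -m pendant '[[[0,0,-8],[0,0,0]],[[0,0,-4],[0,0,0]],[[0,0,0],[0,0,0]],[[0,0,0],[0,0,0]],[[0,0,0],[0,0,0]]]'
python3 - <<'E'
from h import *
t=viewer.read_camera("top");s=viewer.read_camera("scene")
a=blobs(t,(8,90,90),(25,255,255),(230,130,400,260),20);b=blobs(s,(8,120,110),(25,255,255),(250,100,400,260),20);print(a,b)
if a and b: print(two(b[0][1],a[0][1]))
cv2.imwrite("pics/c7.png",cv2.resize(s[110:260,230:430],(800,600),interpolation=cv2.INTER_CUBIC)[:,:,::-1]); cv2.imwrite("pics/t7.png",t[:,:,::-1])
E
```

```text
time: 12.22
tool_pos: [542.5, 49.6, 115.8]
tcp_rot: [-0.0, 0.055, 0.999, -0.0]
contact_force: [-0.4, 0.2, -1.9]
finger_gap: 39.3
time: 12.63
tool_pos: [543.0, 49.8, 185.5]
tcp_rot: [0.001, 0.054, 0.999, -0.0]
contact_force: [0.9, -0.5, -1.9]
finger_gap: 39.1
time: 13.05
tool_pos: [543.0, 49.8, 253.9]
tcp_rot: [0.001, 0.054, 0.999, -0.0]
contact_force: [-0.2, -0.4, -1.6]
finger_gap: 39.1
time: 13.47
tool_pos: [542.2, 50.0, 262.2]
tcp_rot: [-0.001, 0.054, 0.999, 0.0]
contact_force: [0.0, -0.1, -1.1]
finger_gap: 39.6
[([304, 175, 15, 24, 282], [310.7, 186.6])] []
```

View pics/c7.png

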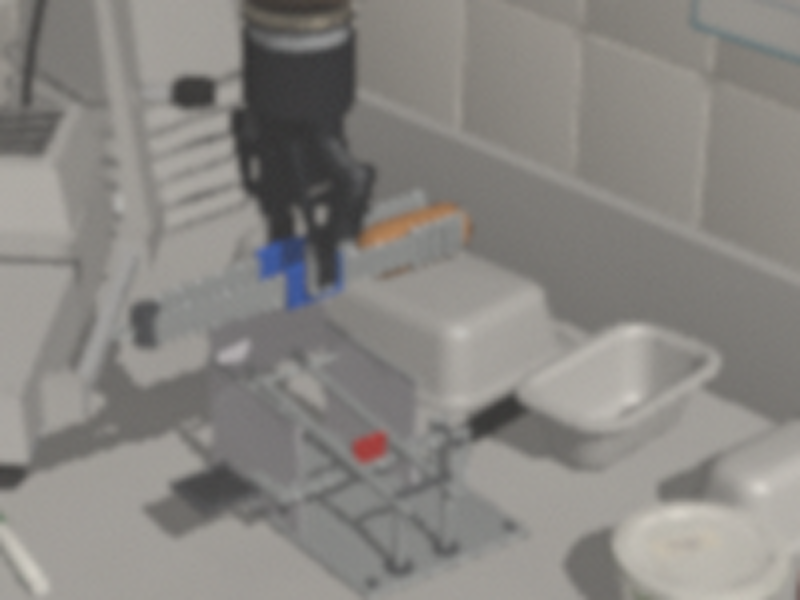

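The roll (crop (415,230)) is held between the heads, well above the chute. I'll hold briefly, confirm it stays put, and hand in.

```bash
python3 -m pendant '[[[0,0,0],[0,0,0]],[[0,0,0],[0,0,0]],[[0,0,0],[0,0,0]],[[0,0,0],[0,0,0]],[[0,0,0],[0,0,0]]]'
python3 - <<'E'
from h import *
print(blobs(viewer.read_camera("top"),(8,90,90),(25,255,255),(230,130,400,260),20)); print(env.close_job())
E
```

```text
time: 13.98
tool_pos: [542.7, 49.9, 263.3]
tcp_rot: [-0.0, 0.054, 0.999, -0.0]
contact_force: [0.1, 1.0, -1.5]
finger_gap: 39.2
[([303, 175, 16, 24, 281], [310.5, 186.5])]
the job is handed in; nothing more can be done
None
```

The job is done and handed in at about 14 s, with the roll still held up in the tongs.

- **Treadle:** I pressed it until it met its stop, at about 31 mm tip height and 13 N, and held it about a second. After I let go, the camera showed the tread and the gate blade back up. The roll was within 1 mm of the expected pick-up point.
- **Lift:** I took the tongs by the sleeves, placed the heads either side of the roll and closed them with 40 N. I then lifted about 177 mm. That puts the roll's centre at about 265 mm and its underside at about 245 mm; these heights come from the tool's lift.
- **Last checks:** The finger gap stayed at about 39 mm, slightly under the 41 mm you gave for holding the roll. The roll had not moved in the top picture after about half a second of holding.
- **Failed check:** I could not measure the roll's height from both cameras, because the colour mask for the scene camera found no roll. The scene picture does show it between the heads. I saw no sign that anything else was moved, but I did not check each of the other things separately.

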